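Clamp a specimen holder in the ratchet vice

TASK

Set the metal specimen holder down flat in the ratchet vice, between the moving jaw and the sprung anvil, its long side along the clamping direction. Then pump the lever by its upright handle in full strokes, stop to stop, to close the jaw tooth by tooth; stop as soon as it turns clearly stiff towards the end of a forward stroke, for going on would crush the specimen. Leave the lever back at its rest stop and let go; do not push the jaw itself, and leave the other things on the bench alone.

Things in the scene. Friction and masses are not known exactly. Their poses are not given: they have to be found in the camera images.
- holder: Specimen holder, 0.2 to 0.4 kg: aluminium block 44 mm (its x) by 56 mm (its y, the long side) by 34 mm high, with a round amber resin stub on top, 32 mm across, 14 mm high. Origin: centre of the underside, z up. It starts on the bench; grip it across the 44 mm. In the vice its y runs along the vice's y, either way round.
- vice: Grey ratchet vice fixed to the bench: bed plate 120 mm (x, -70 to +50) by 366 mm (y, -180 to +186), its flat top 20 mm above the bench. Origin at bench level on the clamping centre line x = 0. The jaw closes towards +y, against the anvil: a bracket with a sprung steel pad, 62 mm wide, top 43 mm above the bed.
- bed_mid (a point): Point on the bed top on the centre line, at vice y = 50 mm, in the space for the holder. The space runs from the jaw's face to the anvil pad's face, which is at y = 86 to 100 mm, set anew each time and not measured; at the start it is at least 76 mm long. The pad yields 13 mm per 14 N, so the holder still moves as the grip grows: poses do not tell when it is gripped, the handle's resistance does.
- jaw: Moving jaw with a toothed rack behind it (13 mm pitch). Origin at bench level, on the centre line, in the plane of its clamping face; axes as the vice's. It slides along the vice's y: face at y = 0 to 10 mm at the start, at most 85 mm. 70 mm wide, 30 mm thick (towards -y), top 65 mm above the bench. A holding pawl lets it go forward only. Move it with the lever, do not push it.
- lever (a joint): Angle q of the lever: 0 at its rest stop, 0.50 rad at its forward stop. Its handle is at x = -54 - 105 cos(q - 0.25), y = -100 - 105 sin(q - 0.25) mm in the vice's frame: as q grows the handle goes to the vice's -y and the jaw to +y. To gain a tooth it must go beyond 0.45, then come back below 0.05. Unloaded it stays where it is left; a loaded jaw pushes it part of the way back.
- lever_grip (a point): Point on the axis of the lever's upright handle, 92 mm above the bench: a black round post 18 mm across, from 54 to 116 mm above the bench. The flat lever arm (16 mm wide) runs under it, its top 54 mm above the bench. The post moves on a 105 mm radius about point lever_pivot.
- lever_pivot (a point): Top of the lever's vertical pivot, 54 mm above the bench. What the handle feels like near the end of a forward stroke, just short of the stop: 1 to 3 N idle; once the holder is gripped, each tooth adds about 14 N at the jaw and 6 N at the handle. 5 to 12 N is a good grip; about 18 N (40 N at the jaw) crushes the specimen. It takes 2 to 6 strokes.
- lever_rest (a point): Where lever_grip is when the lever is at its rest stop (0). The lever must be left here, within 0.1 rad. As the lever goes back the holding pawl takes over and the jaw slips back some 5 mm, losing about 5 N of grip; at least 4 N must remain.
- lever_forward (a point): Where lever_grip is when the lever is at its forward stop (0.50 rad).
- beaker: Glass beaker, 68 mm across, 90 mm high, a bystander; origin centre of its underside.
- petri: Closed round dish, 90 mm across, 15 mm high, a bystander; origin centre of its underside.
- stub: Loose amber resin stub without a holder, 32 mm across, 18 mm high, a bystander; origin centre of its underside.
- slide_box: Blue slide box 90 by 180 by 32 mm, a bystander; origin centre of its underside.
- dropper: Small amber bottle with black cap, 36 mm across, 75 mm high, a bystander; origin centre of its underside.
Not all that is in view belongs to the job. Leave any yellow look-alike of the holder alone.

How it is judged:
On the way, in this order (a step that is already met when the one before it is completed fails the run):
1. the holder stands flat on the vice bed between jaw and anvil, let go (x of holder in the frame of vice between -0.018 and 0.018 m and y of holder in the frame of vice between 0.02 and 0.08 m and z of holder in the frame of vice between 0.016 and 0.024 m and angle between holder's own z axis and vertical below 0.1 rad and contact force between the fingers and holder below 0.3 N), for 0.2 s.
2. the lever is pumped forward (value of joint lever above 0.38 rad).
3. the lever is brought back (value of joint lever below 0.1 rad).
4. the lever is pumped forward again (value of joint lever above 0.38 rad).
5. after the last stroke the jaw grips the holder with more than 4 N and the lever is back (contact force between holder and jaw above 4 N and value of joint lever below 0.1 rad), for 0.2 s.
At the end, for the whole second after the job is handed in: The holder sits flat on the vice bed (within 6 mm of bed height, tilted less than 0.1 rad), within 18 mm of the clamping centre line, its long side along the clamping direction within 0.12 rad, at rest, gripped by the jaw with 4 to 40 N; the lever is back within 0.1 rad of its rest stop (all of step 5 and contact force between holder and jaw below 40 N and x of holder in the frame of vice between -0.018 and 0.018 m and z of holder in the frame of vice between 0.016 and 0.026 m and angle between holder's own z axis and vertical below 0.1 rad and angle between the y axis of holder and the y axis of vice, either way round below 0.12 rad and linear speed of holder below 0.03 m/s); the robot touches nothing.
It fails at once if the jaw presses the holder with more than 40 N: the specimen is crushed (contact force between holder and jaw above 40 N).
It fails at once if the robot pushes on the jaw itself with more than 8 N (contact force between any of the fingers, the arm and jaw above 8 N).
It fails at once if the holder is dropped or slammed on the bed (over 200 N) (contact force between holder and vice above 200 N).
It fails at once if another thing on the bench is moved by more than 30 mm (distance of any of beaker, petri, stub, slide_box, dropper from where it was at the start of the episode above 0.03 m).
It also fails if it takes over 72 s, if anything falls off the work surface, if the arm or the gripper's body presses on something with over 40 N, if the wrist force passes 120 N, or if a joint passes its speed limit or range.

ROBOT

A 6-joint arm with a two-finger parallel gripper is mounted at the origin on the work surface. World frame = base frame: x ahead of the robot, y to its left, z up, the work surface at z = 0. Lengths are in m, angles in rad, forces in N, time in s.
With the tool pointing down it reaches from about 0.3 to 0.825 m from the base axis. Payload 5.4 kg.
Tool frame: the origin (TCP) lies at the very end of the fingers, on their centre line; the grasp point (between the pads) lies 19 mm behind it; z points along the fingers, x is the direction in which the jaws open and shut, and the axes are right-handed (so a half turn about z gives the same grasp; the last joint's range is limited). The gripper opens to 92 mm and grips with 3 to 60 N. Pads are 20 mm wide; open, the fingers measure 128 mm over their backs; the gripper's body (75 mm by 189 mm) begins 69 mm behind the grasp point.
Start: joints at [-1.542, 0.158, 1.597, -0, 1.386, -0.21], TCP at [0.136, -0.559, 0.215] pointing down, gripper open.
Joint ranges: [-2.91, 2.91], [-0.94, 2.29], [0.18, 2.7], [-1.29, 4.43], [0.17, 2.64], [-3, 3]. Speed limits (rad/s): [2.57, 2.57, 3.14, 3.14, 3.14, 3.14].

INTERFACE

Orientations are given as a rotation vector (axis times angle).
In Python, from workcell import bot gives the robot as it stands. Calls block until the motion is done:
- bot.goto(position, orientation): joint-space move of the TCP to a pose.
- bot.line_to(position, rot=None, max_speed=0.15): straight line of the TCP; rot=None keeps the orientation; max_speed is the mean speed in m/s.
- bot.set_joints(angles): joint-space move.
- bot.set_gripper(opening, newtons=None): opening from 0.0 (shut) to 1.0 (fully open); newtons is the grip in N (None keeps the last); returns when the fingers have stopped.
- bot.hold(seconds).
- bot.inverse_kinematics(position, orientation): joint angles nearest the present ones, or None.
- bot.read_camera(name): name is "scene" or "top" or "wrist"; returns a dict with "pixels" (480x640x3 uint8, blue, green, red), "fx", "fy", "cx", "cy" (pixels), "k1" (the pictures are not rectified: a ray, as slopes to the right and down, at radius r is drawn at 1 + k1 r^2 times it, then the intrinsics apply), "R" (3x3) and "t" (3): a world point X has camera coordinates R X + t. Camera axes: x right, y down, z forward; pixel columns grow to the right and rows downward; lengths in m; the calibration is good to about 2 mm. A picture is of the moment at which its call begins. There is no depth.
A pose or a line that the arm cannot do raises bot.MotionError and nothing moves.
- bot.job_done(): hands the job in, once; it reports no verdict.
Readings, each from a call of its own:
- bot.current_clock(): time.
- bot.current_joints(): joint angles.
- bot.current_joint_vel(): joint speeds.
- bot.current_effort(): joint torques, N m.
- bot.current_ee_pos(): TCP position.
- bot.current_tool_rot(): TCP orientation.
- bot.current_contact_force(): force on the tool from outside, world axes, zero at the start.
- bot.current_ft_torque(): the same for the moment, N m.
- bot.current_opening(): opening from 0.0 (shut) to 1.0 (fully open).
Only numpy, scipy, OpenCV 4.12 (cv2) and the standard library are available. Lean on these libraries where they do the work, as an engineer would, in place of code of your own. Each camera call takes 0.05 s, during which the arm holds its last target.

## Working session

There is one attempt and no reset: what is moved stays moved. The work goes in short steps, each a Python script; the robot and the scene stay as the last script left them, time stands still between calls to the robot, and variables do not carry over. Pictures are saved under pics/ and viewed, and the job is handed in when it is done.

```bash
mkdir -p pics; ls; cat > h.py <<'E'
import numpy as np, cv2
from workcell import bot
def snap(name,fn):
    c=bot.read_camera(name); cv2.imwrite('pics/'+fn+'.png',c['pixels']); 
    np.savez('pics/'+fn+'.npz',**{k:np.asarray(c[k]) for k in c}); return c
def ray(c,u,v):
    K=np.array([[c['fx'],0,c['cx']],[0,c['fy'],c['cy']],[0,0,1.]]).astype(float)
    p=cv2.undistortPoints(np.array([[[u,v]]],float),K,np.array([float(c['k1']),0,0,0]))[0,0]
    R=np.array(c['R']);t=np.array(c['t']).ravel()
    return -R.T@t, R.T@np.array([p[0],p[1],1])
def at(c,u,v,z):
    o,d=ray(c,u,v); return o+d*(z-o[2])/d[2]
def proj(c,X):
    R=np.array(c['R']);t=np.array(c['t']).ravel()
    x=R@np.asarray(X,float)+t; a=x[:2]/x[2]; a=a*(1+float(c['k1'])*(a@a)); return a*[float(c['fx']),float(c['fy'])]+[float(c['cx']),float(c['cy'])]
def load(fn): return dict(np.load('pics/'+fn+'.npz'))
E
python3 - <<'E'
from h import *
for n in ['scene','top','wrist']:
    c=snap(n,n+'0'); print(n,c['fx'],c['k1'],(-np.array(c['R']).T@np.array(c['t']).ravel()).round(3))
print(bot.current_clock(),bot.current_tool_rot())
E
```

```text
pics
scene 568.2716729234659 0.03265366187468278 [ 1.253 -0.432  1.037]
top 612.013088363442 0.06162938035231837 [4.620e-01 1.000e-03 1.399e+00]
wrist 342.88738269781135 -0.02527183601915451 [ 0.2   -0.544  0.384]
0.15 [-2.46936640e+00  1.94032986e+00  1.52460829e-03]
```

View pics/top0.png

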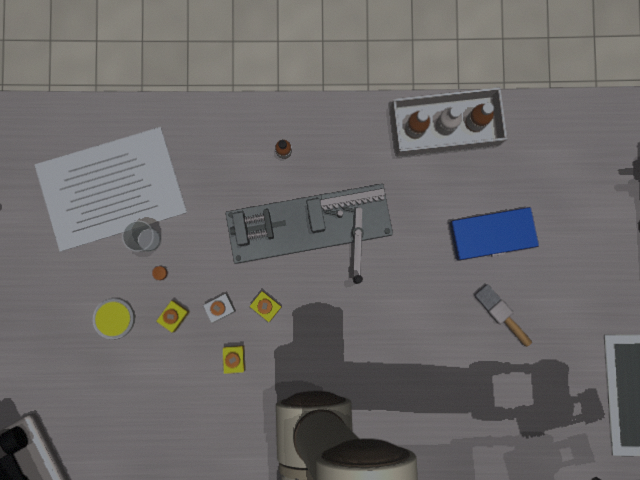

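View pics/scene0.png

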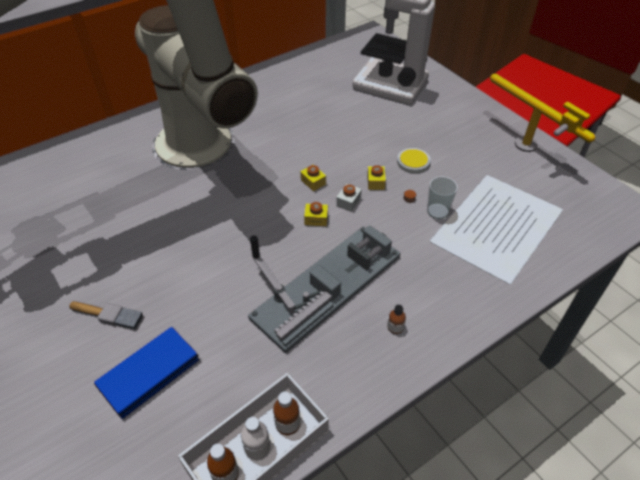

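The silver block at top-view pixel (219,307) matches the metal holder. The look-alikes are yellow, at (172,317), (265,306) and (233,359), and the loose stub is at (160,272). I'll check this in enlarged crops.

```bash
python3 - <<'E'
from h import *
im=cv2.imread('pics/top0.png')
cv2.imwrite('pics/c1.png',cv2.resize(im[260:380,150:300],None,fx=5,fy=5,interpolation=cv2.INTER_CUBIC))
cv2.imwrite('pics/c2.png',cv2.resize(im[170:295,215:405],None,fx=4.2,fy=4.2,interpolation=cv2.INTER_CUBIC))
c=load('top0')
for n,u,v,z in [('hold',219,307,.048),('piv',358,231,.054),('post',357,279,.116),('postb',357,279,.054)]: print(n,at(c,u,v,z).round(4))
E
```

```text
hold [0.4449 0.2121 0.048 ]
piv [ 0.6093 -0.0941  0.054 ]
post [ 0.5015 -0.0862  0.116 ]
postb [ 0.5034 -0.0904  0.054 ]
```

View pics/c1.png

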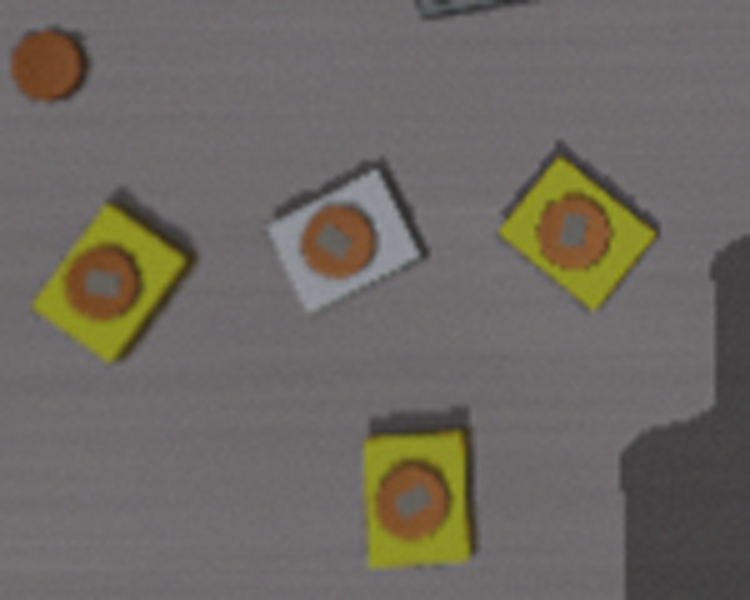

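View pics/c2.png

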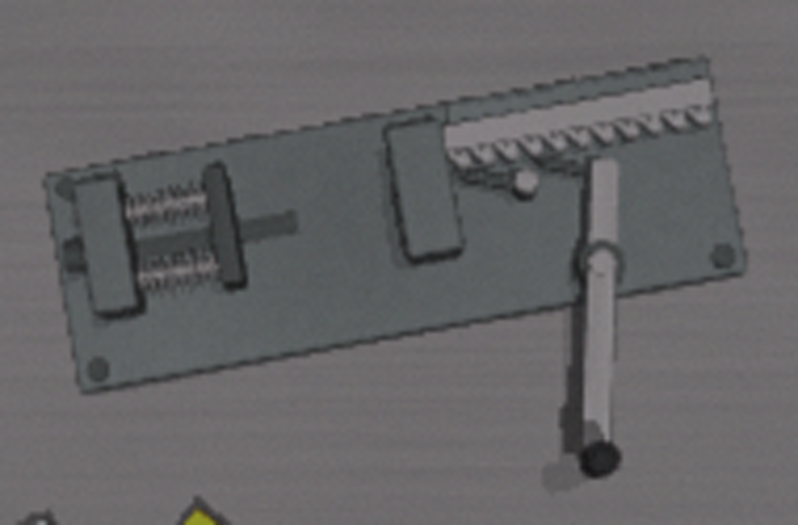

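The crop shows the silver holder's top face with corners at crop (268,228), (380,167), (427,257) and (309,313). Its sides are in the ratio 56:44 and all the other blocks are yellow. The second crop shows the bed corners at (45,175), (708,60), (745,272) and (82,392).

```bash
python3 - <<'E'
from h import *
from scipy.optimize import least_squares
c=load('top0')
def fit(px,loc,z,g):
    W=np.array([at(c,u,v,z)[:2] for u,v in px])
    f=lambda p:(np.array([[np.cos(p[2]),-np.sin(p[2])],[np.sin(p[2]),np.cos(p[2])]])@loc.T).T+p[:2]-W
    r=least_squares(lambda p:f(p).ravel(),g); return r.x,f(r.x)
hp=np.array([(268,228),(380,167),(427,257),(309,313)])/5+[150,260]
# left = +y world ; corners order: left-top, right-top...
hl=np.array([(.022,.028),(.022,-.028),(-.022,-.028),(-.022,.028)])
p,r=fit(hp,hl,.034,[.44,.21,.4]); print('holder',p.round(4),r.round(4).tolist())
vp=np.array([(45,175),(708,60),(745,272),(82,392)])/4.2+[215,170]
vl=np.array([(.05,.186),(.05,-.18),(-.07,-.18),(-.07,.186)])
v,r=fit(vp,vl,.02,[.6,.1,0]); print('vice',v.round(4),r.round(4).tolist())
Rv=np.array([[np.cos(v[2]),-np.sin(v[2])],[np.sin(v[2]),np.cos(v[2])]])
def loc(u,vv,z): return Rv.T@(at(c,u/4.2+215,vv/4.2+170,z)[:2]-v[:2])
print('pivot',loc(600,258,.054),'post',loc(600,458,.116))
for n,u,vv,z in [('jaw face top',387,130,.065),('jawf2',405,258,.065),('jaw back',445,120,.065),('jawb2',462,250,.065),('pad near',230,165,.063),('pad near2',245,283,.063)]: print(n,loc(u,vv,z).round(4))
w=lambda x,y:(Rv@[x,y]+v[:2]).round(4)
print('bed_mid',w(0,.05))
for q in (0,.25,.5): print(q,w(-.054-.105*np.cos(q-.25),-.1-.105*np.sin(q-.25)))
E
```

```text
holder [0.4421 0.2138 0.4667] [[0.0009, 0.0005], [-0.0002, -0.0004], [0.0003, 0.0008], [-0.001, -0.0009]]
vice [0.6416 0.0125 0.1688] [[0.0003, 0.0012], [0.0013, -0.0003], [-0.0011, -0.0025], [-0.0006, 0.0016]]
pivot [-0.05058588 -0.09917196] post [-0.15505162 -0.07547652]
jaw face top [ 0.0343 -0.0005]
jawf2 [-0.0338  0.002 ]
jaw back [ 0.0342 -0.0314]
jawb2 [-0.0349 -0.028 ]
pad near [0.0307 0.0837]
pad near2 [-0.0319  0.0864]
bed_mid [0.6332 0.0617]
0 [ 0.5005 -0.0867]
0.25 [ 0.5016 -0.1128]
0.5 [ 0.5092 -0.1379]
```

The fits agree to about 1–2 mm. The jaw face is near y≈1 mm and the pad near y≈86 mm. I'll pick up the holder next.

```bash
cat >> h.py <<'E'
from scipy.spatial.transform import Rotation as Ro
def down(a):
    x=np.array([np.cos(a),np.sin(a),0]); z=np.array([0,0,-1.]); return Ro.from_matrix(np.c_[x,np.cross(z,x),z]).as_rotvec()
VP=np.array([.6416,.0125,.1688])
def vw(x,y,z=0):
    c,s=np.cos(VP[2]),np.sin(VP[2]); return np.array([VP[0]+c*x-s*y,VP[1]+s*x+c*y,z])
def st(m=''): print(m,'t',round(bot.current_clock(),2),'pos',np.round(bot.current_ee_pos(),4),'F',np.round(bot.current_contact_force(),2),'op',round(bot.current_opening(),3))
E
python3 - <<'E'
from h import *
x,y,a=.4421,.2138,.4667
for aa in (a,a+np.pi,a-np.pi):
    for p,ang in (((x,y,.2),aa),(vw(0,.043,.12),aa-a+VP[2])):
        j=bot.inverse_kinematics(p,down(ang)); print(aa,None if j is None else np.round(j,2))
print(Ro.from_rotvec(bot.current_tool_rot()).as_matrix().round(2))
for q in (0,.5):
  for k in (0,np.pi,-np.pi):
    j=bot.inverse_kinematics(vw(-.054-.105*np.cos(q-.25),-.1-.105*np.sin(q-.25),.075),down(VP[2]+np.pi/2+q-.25+k)); print(q,k,None if j is None else np.round(j,2))
E
```

```text
0.4667 [ 0.2  -0.05  1.84  0.    1.35 -0.26]
0.4667 [-0.1   0.4   1.5  -0.    1.24 -0.27]
3.608292653589793 [ 0.2  -0.05  1.84  0.    1.35  2.88]
3.608292653589793 [-0.1   0.4   1.5  -0.    1.24  2.87]
-2.6748926535897932 [ 0.2  -0.05  1.84  0.    1.35  2.88]
-2.6748926535897932 [-0.1   0.4   1.5  -0.    1.24  2.87]
[[ 0.24 -0.97 -0.  ]
 [-0.97 -0.24  0.  ]
 [-0.   -0.   -1.  ]]
0 0 [-0.41  0.14  1.91 -0.    1.09 -1.9 ]
0 3.141592653589793 [-0.41  0.14  1.91 -0.    1.09  1.24]
0 -3.141592653589793 [-0.41  0.14  1.91  0.    1.09  1.24]
0.5 0 [-0.49  0.19  1.85 -0.    1.1  -2.48]
0.5 3.141592653589793 [-0.49  0.19  1.85 -0.    1.1   0.66]
0.5 -3.141592653589793 [-0.49  0.19  1.85 -0.    1.1   0.66]
```

```bash
python3 - <<'E'
from h import *
x,y,a=.4421,.2138,.4667
bot.goto((x,y,.18),down(a)); st()
bot.set_gripper(.8)
snap('wrist','w1')
E
```

```text
t 3.08 pos [0.4425 0.2133 0.18  ] F [0.3  0.38 0.41] op 1.0
```

View pics/w1.png

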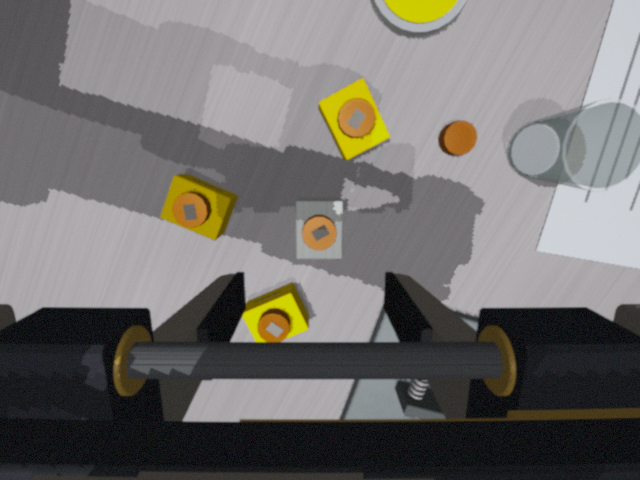

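The silver holder is at (319,230), square to the gripper. I'll refine its position from this view, then grasp.

```bash
python3 - <<'E'
from h import *
c=load('w1')
W=np.array([at(c,u,v,.034)[:2] for u,v in [(296,201),(343,200),(342,260),(296,260)]])
m=W.mean(0); print(W.round(4).tolist(),m)
e=W[3]-W[0]; print('y-axis angle',np.arctan2(e[1],e[0])-np.pi/2, np.linalg.norm(e), np.linalg.norm(W[1]-W[0]))
E
```

```text
[[0.4133, 0.2328], [0.4516, 0.2532], [0.4776, 0.2019], [0.4382, 0.182]] [0.44519873 0.21747134]
y-axis angle -2.686888809772408 0.05657945336393449 0.04333472643403146
```

```bash
python3 - <<'E'
from h import *
a=.462; p=np.array([.4438,.2157])
bot.goto((*p,.09),down(a)); bot.line_to((*p,.007),max_speed=.1); st('low')
bot.set_gripper(0.0,25); st('grip')
bot.line_to((*p,.14),max_speed=.15); bot.hold(.2); st('lift')
snap('wrist','w2')
E
```

```text
low t 5.02 pos [0.4446 0.2159 0.0077] F [-0.14 -0.01  0.51] op 0.802
grip t 5.57 pos [0.4443 0.2159 0.0073] F [1.74 0.07 0.5 ] op 0.478
lift t 6.8 pos [0.4431 0.2155 0.139 ] F [-1.28  0.69 -4.02] op 0.475
```

View pics/w2.png

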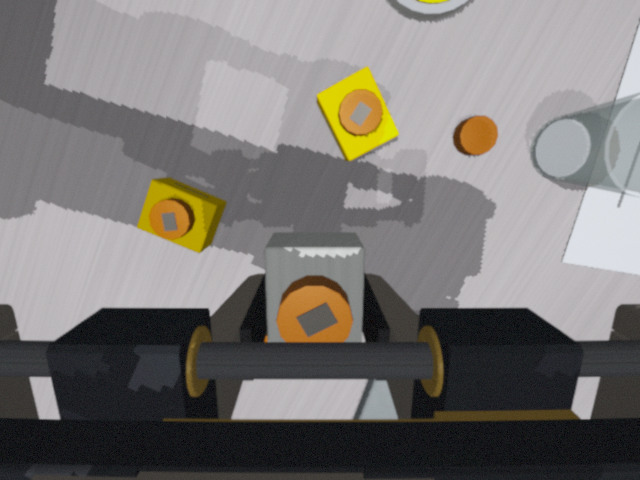

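The holder is held square, with opening 0.478 (44 mm) and about 4 N of weight. Its far top edge is at row ~247, columns 268–362. I'll use that to get its offset along the finger plane and then place it.

```bash
python3 - <<'E'
from h import *
c=load('w2'); a=.462
im=cv2.imread('pics/w2.png'); cv2.imwrite('pics/c3.png',cv2.resize(im[220:345,240:390],None,fx=4.8,fy=4.8))
tcp=np.array([.4431,.2155])
for u,v in((268,248),(362,248)):
    d=at(c,u,v,.166)[:2]-tcp
    print('along holder x',d@[np.cos(a),np.sin(a)],'along y',d@[-np.sin(a),np.cos(a)])
j=bot.inverse_kinematics(vw(0,.043,.14),down(VP[2])); print(np.round(j,2))
E
```

```text
along holder x -0.02028808524251287 along y 0.028898693356826103
along holder x 0.0203349916836696 along y 0.028932831882162557
[-0.1   0.38  1.49 -0.    1.28 -0.27]
```

View pics/c3.png

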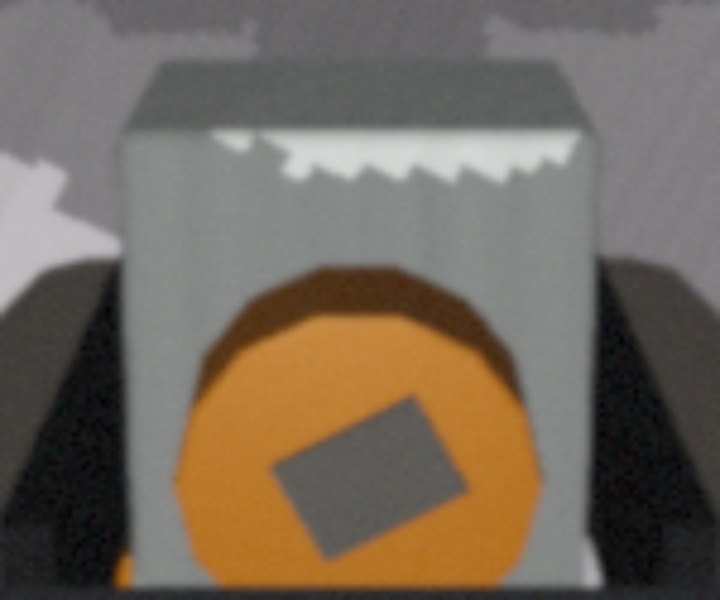

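```bash
python3 - <<'E'
from h import *
bot.goto(vw(0,.043,.14),down(VP[2])); bot.line_to(vw(0,.043,.10)); bot.hold(.1); st()
snap('wrist','w3'); snap('scene','s3'); snap('top','t3')
E
```

```text
t 8.35 pos [0.6351 0.0554 0.1015] F [ 0.29  0.09 -2.11] op 0.481
```

View pics/w3.png

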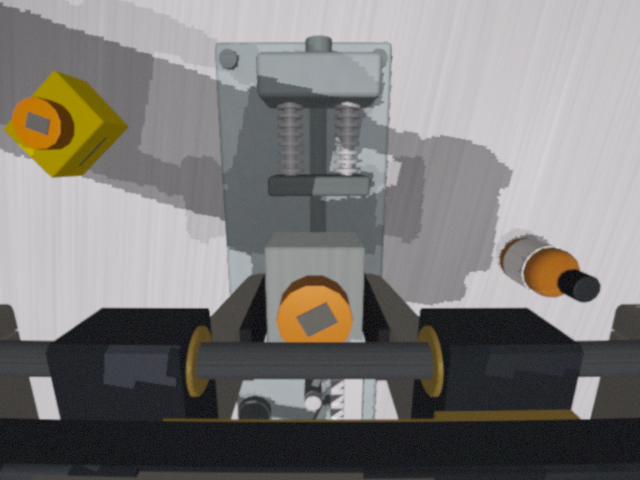

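```bash
python3 - <<'E'
from h import *
im=cv2.imread('pics/s3.png'); cv2.imwrite('pics/c4.png',cv2.resize(im[200:360,230:430],None,fx=3.7,fy=3.7))
E
```

```text
(no output)
```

View pics/c4.png

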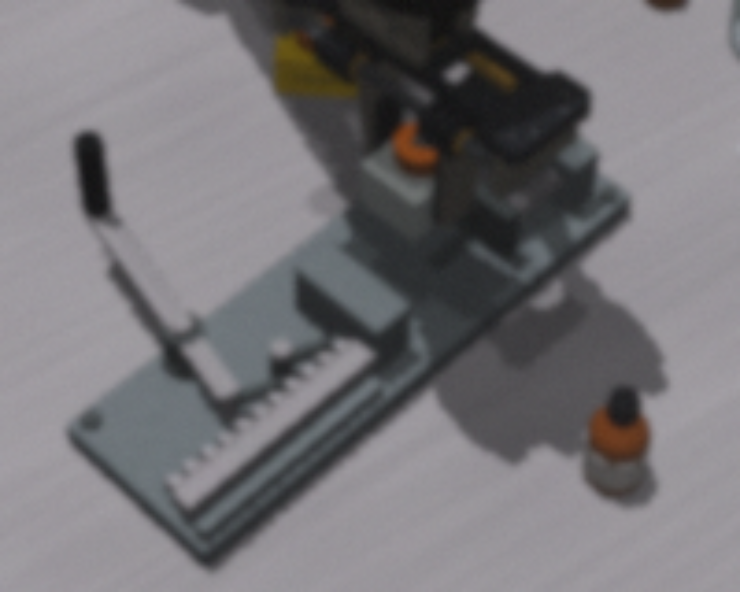

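The wrist view shows the holder over the bed, with the pad at (268–371, ~178) and the bed edges square to the picture. I'll check the lateral centring numerically.

```bash
python3 - <<'E'
from h import *
c=load('w3'); o,_=ray(c,320,240)
def V(u,v,z):
    d=at(c,u,v,z)[:2]-VP[:2]; cc,s=np.cos(VP[2]),np.sin(VP[2]); return np.round([cc*d[0]+s*d[1],-s*d[0]+cc*d[1]],4)
d=o[:2]-VP[:2];print('cam',o)
print('bed corners(.05/.-.07,.186)',V(217,43,.02),V(391,43,.02))
print('pad',V(268,178,.063),V(371,178,.063),V(268,195,.063),V(371,195,.063))
print('bracket',V(257,55,.063),V(380,55,.063))
print('holder far face top',V(267,248,.1015-.0075+.034),V(362,248,.1015-.0075+.034))
bot.line_to(vw(0,.043,.10)); st()
E
```

```text
cam [0.62347089 0.11941906 0.27215311]
bed corners(.05/.-.07,.186) [-0.0644  0.186 ] [0.052  0.1862]
pad [-0.0271  0.0989] [0.0347 0.099 ] [-0.0274  0.0888] [0.0351 0.0889]
bracket [-0.0314  0.1666] [0.0372 0.1667]
holder far face top [-0.02   0.072] [0.0212 0.0721]
 t 8.75 pos [0.6345 0.0548 0.1002] F [-0.17  0.03 -3.35] op 0.479
```

```bash
python3 - <<'E'
from h import *
bot.line_to(vw(.002,.044,.05),max_speed=.12)
bot.line_to(vw(.002,.044,.031),max_speed=.05); bot.hold(.15); st(); f0=bot.current_contact_force()[2]
z=.031
while z>.024:
    z-=.001; bot.line_to(vw(.002,.044,z),max_speed=.03); f=bot.current_contact_force()[2]
    print(round(z,4),round(f,2))
    if f-f0>3: break
st('down')
E
```

```text
t 10.0 pos [0.6365 0.0562 0.0314] F [ 0.52 -0.21 -3.34] op 0.477
0.03 -3.34
0.029 -2.42
0.028 -3.64
0.027 -3.05
0.026 4.98
down t 11.25 pos [0.6366 0.0562 0.0273] F [-3.12  0.12  4.98] op 0.476
```

```bash
python3 - <<'E'
from h import *
bot.set_gripper(.75); st('open')
bot.line_to(vw(.002,.044,.14),max_speed=.15); bot.hold(.2)
snap('wrist','w5'); st()
E
```

```text
open t 11.79 pos [0.6362 0.0562 0.0259] F [-0.09  0.44 -0.33] op 0.75
 t 12.95 pos [0.6356 0.0563 0.1389] F [-0.04 -0.4   0.21] op 0.751
```

View pics/w5.png

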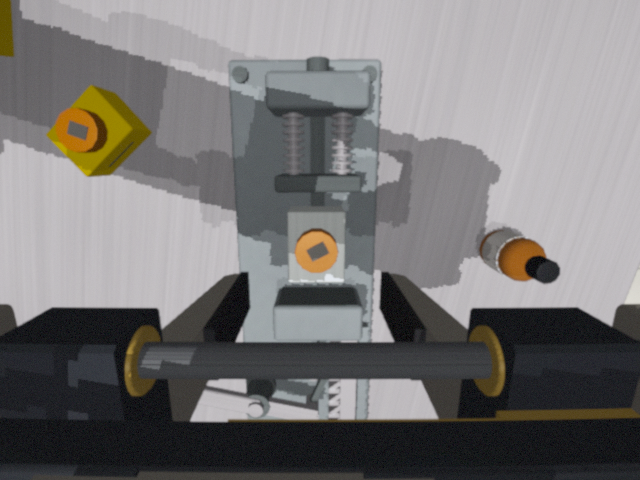

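The holder stands square and centred on the bed, between jaw and pad. I'll go to the handle now.

```bash
cat >> h.py <<'E'
def L(q,z=.073): return vw(-.054-.105*np.cos(q-.25)+DX,-.1-.105*np.sin(q-.25)+DY,z)
DX=DY=0.
def LR(q): return down(VP[2]+np.pi/2+np.pi+q-.25)
def qof(p):
    d=np.asarray(p)[:2]-vw(-.054+DX,-.1+DY)[:2]; ang=np.arctan2(-d[1],-d[0])-VP[2]; return ang+.25, np.hypot(*d)
E
python3 - <<'E'
from h import *
bot.goto(L(0,.2),LR(0)); bot.hold(.1); st(); snap('wrist','w6'); print(bot.current_joints())
E
```

```text
t 14.4 pos [ 0.5007 -0.0863  0.1998] F [ 0.47  0.72 -0.17] op 0.746
[-4.09065072e-01 -4.44602113e-03  1.79915190e+00  4.51351030e-05
  1.34718129e+00  1.24192027e+00]
```

View pics/w6.png

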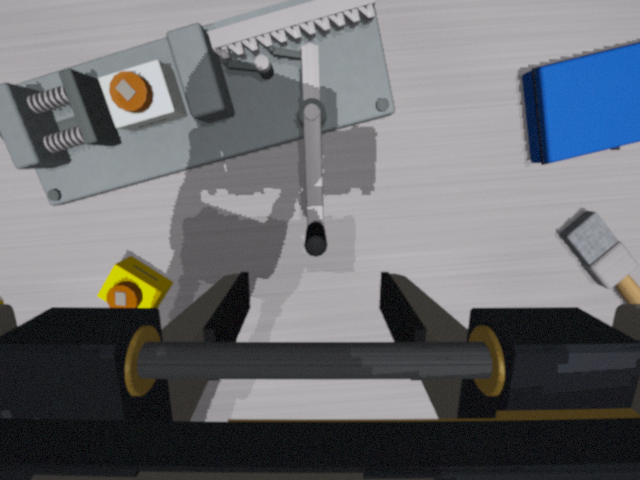

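The post top is at (316,243), between the fingers, with the pivot at (312,112).

```bash
python3 - <<'E'
from h import *
c=load('w6')
print(at(c,316,243,.116),L(0)); print(at(c,312,110,.054),vw(-.054,-.1))
bot.line_to(L(0,.073),max_speed=.12); bot.hold(.2); st('down'); 
bot.set_gripper(0,20); bot.hold(.2); st('grip'); print(qof(bot.current_ee_pos())); 
c=snap('wrist','w7')
E
```

```text
[ 0.50582319 -0.08869808  0.116     ] [ 0.50051342 -0.08663405  0.073     ]
[ 0.61000957 -0.09364356  0.054     ] [ 0.60516745 -0.09515068  0.        ]
down t 15.86 pos [ 0.501  -0.0868  0.0737] F [-0.23 -1.43  0.26] op 0.752
grip t 16.88 pos [ 0.5005 -0.0867  0.073 ] F [-0.9  -0.98 -0.5 ] op 0.193
(np.float64(0.00035224656613483396), np.float64(0.10501601873765487))
```

View pics/w7.png

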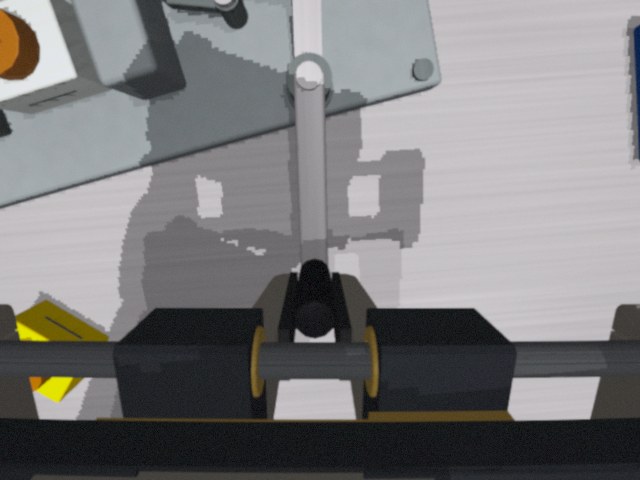

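The post is gripped (17.8 mm). First stroke, with force monitoring.

```bash
cat >> h.py <<'E'
def res(q):
    n=[]
    for _ in range(5):
        n.append(bot.current_contact_force()); bot.hold(.02)
    F=np.mean(n,0)
    t=vw(np.sin(q-.25),-np.cos(q-.25))-vw(0,0); r=vw(-np.cos(q-.25),-np.sin(q-.25))-vw(0,0)
    return round(float(-F@t),2),round(float(F@r),2)
def move(qs,stop=14,v=.08):
    for q in qs:
        bot.line_to(L(q),LR(q),max_speed=v); f=res(q); a=qof(bot.current_ee_pos())[0]
        print('q',round(q,3),'act',round(float(a),3),'tang/rad',f)
        if abs(f[0])>stop: print('STOP'); return False
    return True
E
python3 - <<'E'
from h import *
move([.12,.24,.36,.42,.45,.47]); st()
E
```

```text
q 0.12 act 0.12 tang/rad (-1.72, -2.05)
q 0.24 act 0.237 tang/rad (-2.5, -4.75)
q 0.36 act 0.355 tang/rad (-2.34, -4.84)
q 0.42 act 0.415 tang/rad (-0.98, -5.13)
q 0.45 act 0.442 tang/rad (-0.31, -4.91)
q 0.47 act 0.462 tang/rad (-0.2, -4.55)
 t 19.11 pos [ 0.5083 -0.1339  0.073 ] F [ 4.65  1.15 -3.12] op 0.192
```

The radial pull suggests my pivot is a few mm short in x. I'll shift the arc and, on this idle stroke, find the forward stop by touch.

```bash
sed -i 's/^DX=DY=0\./DX,DY=.003,0./' h.py; python3 - <<'E'
from h import *
move([.46,.48,.495,.51,.525,.54],stop=8,v=.05); st()
E
```

```text
q 0.46 act 0.451 tang/rad (0.23, 7.89)
q 0.48 act 0.471 tang/rad (0.6, 7.69)
q 0.495 act 0.485 tang/rad (0.99, 7.46)
q 0.51 act 0.486 tang/rad (6.9, 6.97)
q 0.525 act 0.486 tang/rad (11.33, 5.95)
STOP
 t 20.77 pos [ 0.5098 -0.1368  0.0728] F [-11.11   7.97  10.65] op 0.19
```

Forward stop is felt at about 0.486 in my frame (true 0.50), so I'll set DX=1.2 mm, DY=1.5 mm. Now back, checking the rest stop as well.

```bash
sed -i 's/^DX,DY=.*/DX,DY=.0012,.0015/' h.py; python3 - <<'E'
from h import *
print(qof(bot.current_ee_pos()))
move([.48,.36,.24,.12,.04,.02,.005,-.01,-.02],stop=7); st()
snap('wrist','w8')
E
```

```text
(np.float64(0.5038110604707957), np.float64(0.10553454515228174))
q 0.48 act 0.476 tang/rad (1.2, 1.54)
q 0.36 act 0.362 tang/rad (0.54, 2.83)
q 0.24 act 0.243 tang/rad (0.78, 4.19)
q 0.12 act 0.123 tang/rad (0.15, 5.55)
q 0.04 act 0.041 tang/rad (0.39, 6.03)
q 0.02 act 0.022 tang/rad (-0.09, 5.92)
q 0.005 act 0.007 tang/rad (-0.01, 6.38)
q -0.01 act -0.007 tang/rad (0.02, 6.21)
q -0.02 act -0.01 tang/rad (-3.33, 6.13)
 t 23.96 pos [ 0.501  -0.0839  0.0729] F [-6.79 -2.8   4.42] op 0.191
```

View pics/w8.png

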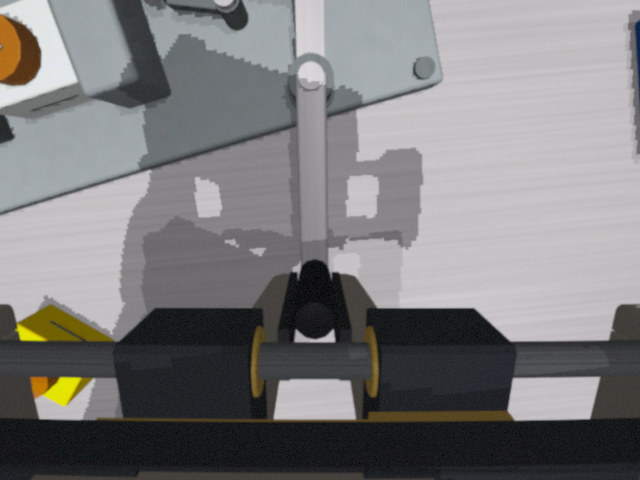

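Rest stop is felt at about -0.01. The travel matches, and the jaw corner moved from (183,88) to (168,98), so one tooth gained. Second stroke.

```bash
python3 - <<'E'
from h import *
move([.15,.3,.40,.44,.465,.482],stop=15,v=.1); st()
E
```

```text
q 0.15 act 0.159 tang/rad (-1.02, 4.99)
q 0.3 act 0.302 tang/rad (-0.87, 4.23)
q 0.4 act 0.399 tang/rad (-1.31, 5.29)
q 0.44 act 0.434 tang/rad (0.76, 5.06)
q 0.465 act 0.458 tang/rad (0.72, 4.85)
q 0.482 act 0.474 tang/rad (1.2, 5.28)
 t 26.15 pos [ 0.5089 -0.1337  0.0729] F [-4.89 -1.1   1.78] op 0.19
```

Still idle (1.2 N). Next: back, then a third stroke.

```bash
python3 - <<'E'
from h import *
move([.3,.15,.02,-.006],stop=8,v=.1); st()
move([.15,.3,.40,.44,.465,.482],stop=15,v=.1); st(); snap('scene','s9')
E
python3 - <<'E'
import cv2
im=cv2.imread('pics/s9.png'); cv2.imwrite('pics/c9.png',cv2.resize(im[200:360,230:430],None,fx=3.7,fy=3.7))
E
```

```text
q 0.3 act 0.299 tang/rad (0.21, 5.1)
q 0.15 act 0.151 tang/rad (-0.15, 5.14)
q 0.02 act 0.019 tang/rad (-0.11, 5.67)
q -0.006 act -0.006 tang/rad (0.13, 5.81)
 t 27.67 pos [ 0.5012 -0.0843  0.0728] F [-5.68  0.84  2.16] op 0.192
q 0.15 act 0.158 tang/rad (-1.87, 5.16)
q 0.3 act 0.302 tang/rad (-1.46, 3.52)
q 0.4 act 0.398 tang/rad (-0.92, 3.1)
q 0.44 act 0.434 tang/rad (2.08, 2.09)
q 0.465 act 0.46 tang/rad (3.88, 2.06)
q 0.482 act 0.479 tang/rad (4.29, 1.61)
 t 29.8 pos [ 0.5093 -0.1341  0.0729] F [-2.32  2.63 -0.92] op 0.194
```

View pics/c9.png

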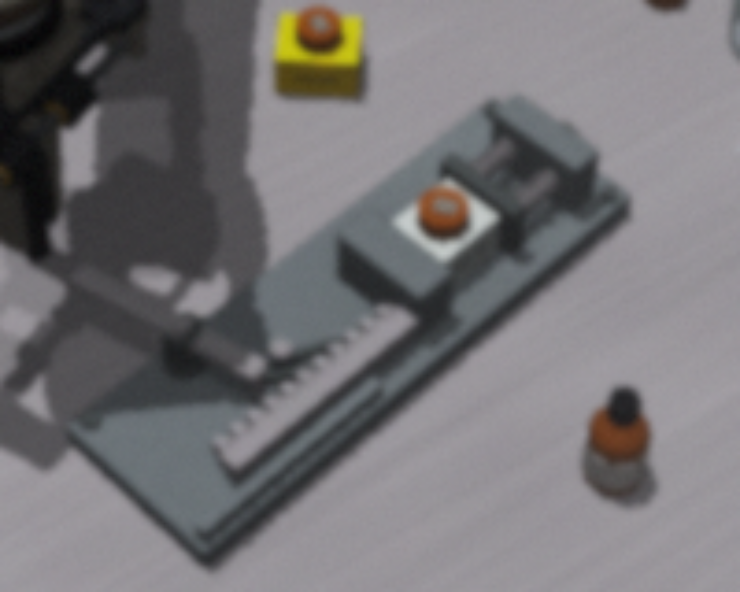

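The handle reads 4.3 N, up from 1.2 N idle, so contact began about half a tooth ago (≈7 N at the jaw). Slip-back would leave only about 2 N, which isn't enough. One more tooth should read about 10 N, still in the good range. I'll bring the lever back and check how the load is held first.

```bash
python3 - <<'E'
from h import *
move([.3,.15,.02,-.006],stop=8,v=.1); st()
move([.15,.3,.38,.42,.445,.465,.48],stop=13,v=.1); st()
E
```

```text
q 0.3 act 0.306 tang/rad (0.24, 1.26)
q 0.15 act 0.155 tang/rad (0.78, 1.43)
q 0.02 act 0.025 tang/rad (0.08, 2.47)
q -0.006 act -0.003 tang/rad (-0.11, 2.98)
 t 31.37 pos [ 0.5013 -0.0846  0.0729] F [-2.37  0.41 -4.27] op 0.191
q 0.15 act 0.152 tang/rad (-1.77, 1.34)
q 0.3 act 0.291 tang/rad (3.97, -0.04)
q 0.38 act 0.369 tang/rad (5.97, -0.64)
q 0.42 act 0.405 tang/rad (7.11, -0.51)
q 0.445 act 0.429 tang/rad (7.34, -0.47)
q 0.465 act 0.447 tang/rad (7.99, -0.83)
q 0.48 act 0.466 tang/rad (6.34, -0.18)
 t 33.83 pos [ 0.509  -0.1328  0.0729] F [-2.45  5.41 -4.72] op 0.193
```

About 8 N, clearly stiff and in the 5–12 N range. I'll finish the stroke right up to the stop so the tooth catches, then bring the lever back.

```bash
python3 - <<'E'
from h import *
move([.492,.498],stop=13,v=.05)
move([.4,.3,.15,.02,-.006],stop=14,v=.1); st()
snap('wrist','w10')
E
```

```text
q 0.492 act 0.475 tang/rad (7.32, -0.61)
q 0.498 act 0.479 tang/rad (7.62, -0.38)
q 0.4 act 0.382 tang/rad (7.42, -1.13)
q 0.3 act 0.301 tang/rad (1.48, -1.64)
q 0.15 act 0.155 tang/rad (0.93, -1.57)
q 0.02 act 0.026 tang/rad (0.47, -0.77)
q -0.006 act -0.001 tang/rad (-0.55, -0.87)
 t 36.26 pos [ 0.5015 -0.0848  0.073 ] F [ 0.86 -0.92 -9.67] op 0.191
```

View pics/w10.png

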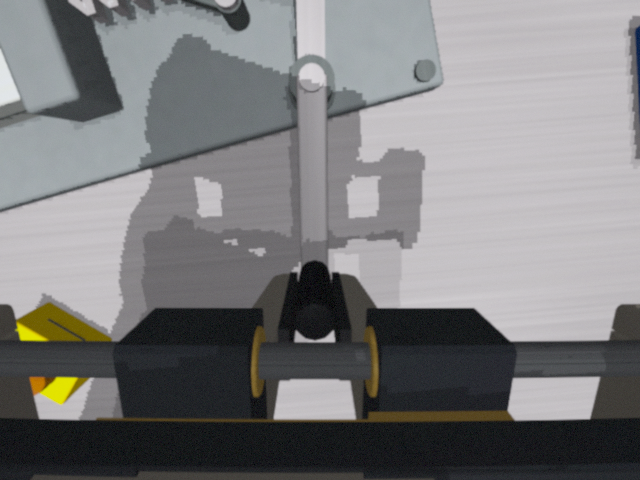

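The grip is held: the reaction fell to about 0 after the pawl took over near q≈0.3. From 7.6 N at the handle I estimate about 15 N at the jaw, so about 10 N remains. I'll release and retreat.

```bash
python3 - <<'E'
from h import *
bot.set_gripper(.6); bot.hold(.2); st('open')
p=L(-.006); bot.line_to((p[0],p[1],.2),max_speed=.15); bot.hold(.2); st('up')
snap('wrist','w11')
bot.goto((.40,-.30,.3),LR(0)); bot.hold(.3); st('away')
snap('top','t11'); snap('scene','s11')
im=cv2.imread('pics/t11.png'); cv2.imwrite('pics/c11.png',cv2.resize(im[170:295,215:405],None,fx=4.2,fy=4.2,interpolation=cv2.INTER_CUBIC))
E
```

```text
open t 37.21 pos [ 0.5015 -0.0843  0.073 ] F [-0.03  1.07  0.58] op 0.598
up t 38.41 pos [ 0.5009 -0.0841  0.1989] F [ 0.19 -0.85  0.18] op 0.601
away t 39.77 pos [ 0.4004 -0.2992  0.2996] F [ 0.02  0.09 -0.15] op 0.601
```

View pics/c11.png

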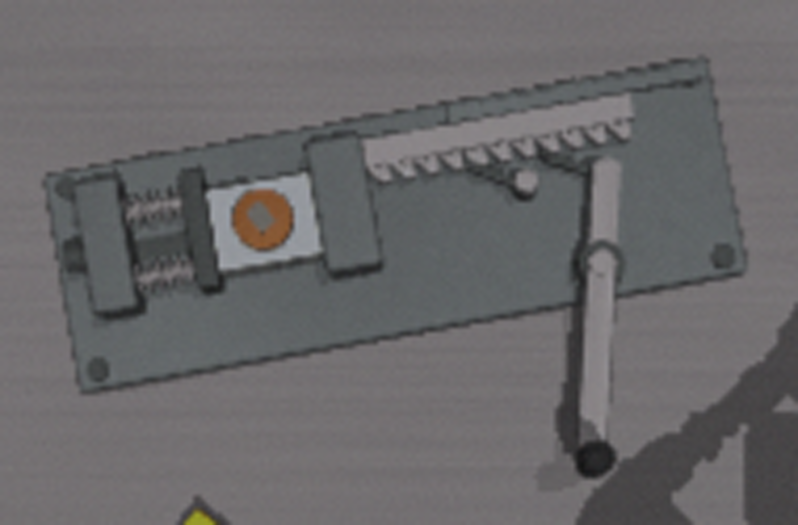

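View pics/s11.png

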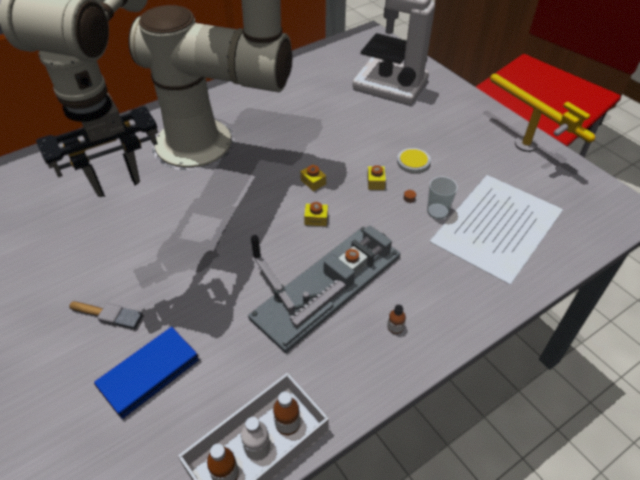

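The top crop shows the holder flat and square between jaw and pad. The pad edge has shifted from about x=230 to about x=207 in the crop, roughly 12 mm of spring or 13 N, which agrees with the handle. The lever post is at (595,460), its rest position, and nothing else has moved. Handing in.

```bash
python3 - <<'E'
from h import *
bot.job_done(); print(bot.current_clock())
E
```

```text
the job is handed in; nothing more can be done
the job is handed in; nothing more can be done
```

The holder is clamped in the vice and the lever is back at its rest stop. I handed the job in at about 40 s; no verdict was reported.

I set the silver holder flat on the bed between jaw and anvil, then gripped the post and pumped four full strokes. Near the end of each stroke the handle read:

| Stroke | Handle near the end | Meaning |
|---|---|---|
| 1 | about 1 N | idle |
| 2 | 1.2 N | idle |
| 3 | 4.3 N | first contact, too little to hold after slip-back |
| 4 | 7.6 N | clearly stiff, so I stopped |

**Last checks:**
- **Grip:** the anvil pad had yielded about 12 mm in the top picture, which means about 13 N. The handle reading suggests about 10 N left after slip-back. Both are estimates and both fall within 4 to 40 N.
- **Position:** the holder looks square and centred, and the lever post is at rest.
- **Surroundings:** the bystanders and yellow blocks look where they were, and the gripper was clear of everything.

**Disagreements:**
- The wrist camera placed things 3 to 5 mm away from the top camera. I compromised on the holder's position and corrected the lever arc by feeling for the forward stop; the rest stop agreed.
- The fourth stroke added only about 3.3 N at the handle, where about 6 N per tooth was expected.

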